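Tip the wash balls into the clasp jar

TASK

Pick up the yellow scoop and pour all six green wash balls out of it into the open glass jar with the steel clasp, then set the empty scoop back down upright on the board. Tip it close above the jar rather than flinging the balls, leave the jar standing where it is, and leave the grey metal tin alone.

Things in the scene. Friction and masses are not known exactly. Their poses are not given: they have to be found in the camera images.
- scoop: Yellow plastic scoop: round open cup, 58 mm across at its foot flaring to 92 mm at its rim, 56 mm tall, walls and floor 3 mm, about 90 g, standing on the board with the six balls in it. Origin: centre of its underside; z up through the mouth; its handle runs along its -x axis. The balls roll out freely once it is tipped about 90 degrees.
- scoop_grip (a point): Point on the centre line of the scoop's handle, 85 mm from the cup's axis and 44 mm above its underside; axes as the scoop's. The handle is a straight level round bar 16 mm thick, free to grip from 60 to 130 mm from the cup's axis. At the start it points roughly to the robot's right (-y), give or take 35 degrees.
- jar: Clear glass jar, open, straight round wall 110 mm across outside, 102 inside, 100 mm tall, floor 6 mm, 0.75 kg, loose on the board. Origin: centre of its underside, z up. Its lid hangs open outside on its +x side (to 71 mm from the axis), its steel wire clasp outside on the -x side (to 69 mm), both below the rim. Jar and tin may have swapped places.
- tin: The wrong container: plain grey metal tin, 96 mm across, 60 mm tall, open and empty, loose on the board. Origin: centre of its underside.
- ball1: One of six green ceramic wash balls with a white stripe, 24 mm across, slick-glazed, about 16 g; it rolls. It starts in the scoop. Origin: its centre.
- ball2: One of six green ceramic wash balls with a white stripe, 24 mm across, slick-glazed, about 16 g; it rolls. It starts in the scoop. Origin: its centre.
- ball3: One of six green ceramic wash balls with a white stripe, 24 mm across, slick-glazed, about 16 g; it rolls. It starts in the scoop. Origin: its centre.
- ball4: One of six green ceramic wash balls with a white stripe, 24 mm across, slick-glazed, about 16 g; it rolls. It starts in the scoop. Origin: its centre.
- ball5: One of six green ceramic wash balls with a white stripe, 24 mm across, slick-glazed, about 16 g; it rolls. It starts in the scoop. Origin: its centre.
- ball6: One of six green ceramic wash balls with a white stripe, 24 mm across, slick-glazed, about 16 g; it rolls. It starts in the scoop. Origin: its centre.
Not all that is in view belongs to the job. Several things look just like the scoop: the one meant starts farthest to the robot's right.

How it is judged:
On the way, in this order (a step that is already met when the one before it is completed fails the run):
1. the scoop is lifted clear of the board with all six balls in it (height (world z) of scoop above 0.05 m and angle between scoop's own z axis and vertical below 0.6 rad and distance between each of ball1, ball2, ball3, ball4, ball5, ball6 and scoop below 0.075 m), for 0.1 s.
2. the scoop is tipped by at least 55 degrees close above the jar (its underside centre within 150 mm sideways of the jar's axis and less than 280 mm above the board) (angle between scoop's own z axis and vertical above 0.96 rad and horizontal distance between scoop and jar below 0.15 m and height (world z) of scoop below 0.28 m), for 0.1 s.
3. all six balls are inside the jar while the scoop is still held up (horizontal distance between each of ball1, ball2, ball3, ball4, ball5, ball6 and jar below 0.05 m and z of ball1 in the frame of jar between 0 and 0.09 m and z of ball2 in the frame of jar between 0 and 0.09 m and z of ball3 in the frame of jar between 0 and 0.09 m and z of ball4 in the frame of jar between 0 and 0.09 m and z of ball5 in the frame of jar between 0 and 0.09 m and z of ball6 in the frame of jar between 0 and 0.09 m and height (world z) of scoop above 0.03 m), for 0.1 s.
At the end, for the whole second after the job is handed in: All six balls lie at rest (under 0.1 m/s) in the jar, within 50 mm of its axis and under 90 mm above its underside; jar upright within 6 degrees and within 30 mm of its start; scoop released, at rest, upright within 10 degrees, its underside within 12 mm of the board (horizontal distance between each of ball1, ball2, ball3, ball4, ball5, ball6 and jar below 0.05 m and z of ball1 in the frame of jar between 0 and 0.09 m and z of ball2 in the frame of jar between 0 and 0.09 m and z of ball3 in the frame of jar between 0 and 0.09 m and z of ball4 in the frame of jar between 0 and 0.09 m and z of ball5 in the frame of jar between 0 and 0.09 m and z of ball6 in the frame of jar between 0 and 0.09 m and linear speed of each of ball1, ball2, ball3, ball4, ball5, ball6 below 0.1 m/s and angle between jar's own z axis and vertical below 0.1 rad and distance of jar from where it was at the start of the episode below 0.03 m and angle between scoop's own z axis and vertical below 0.17 rad and height (world z) of scoop between -0.01 and 0.012 m and linear speed of scoop below 0.03 m/s); the robot touches nothing.
It fails at once if the jar is tipped by more than 20 degrees (angle between jar's own z axis and vertical above 0.35 rad).
It fails at once if the tin is moved by more than 30 mm (distance of tin from where it was at the start of the episode above 0.03 m).
It also fails if it takes over 72 s, if anything falls off the work surface, if the arm or the gripper's body presses on something with over 40 N, if the wrist force passes 120 N, or if a joint passes its speed limit or range.

ROBOT

A 6-joint arm with a two-finger parallel gripper is mounted at the origin on the work surface. World frame = base frame: x ahead of the robot, y to its left, z up, the work surface at z = 0. Lengths are in m, angles in rad, forces in N, time in s.
With the tool pointing down it reaches from about 0.375 to 0.975 m from the base axis. Payload 3.8 kg.
Tool frame: the origin (TCP) lies on the centre line of the jaws, within the pads' length; the fingertips stand 14 mm ahead of it and the grasp point (between the pads) lies 5 mm behind it; z points along the fingers, y is the line along which they close (so a half turn about z gives the same grasp; the last joint's range is limited). The gripper opens to 85 mm and grips with 20 to 120 N. Pads are 22 mm wide; open, the fingers measure 114 mm over their backs; the gripper's body (76 mm by 85 mm) begins 54 mm behind the grasp point. The pads swing forward as they close: fully open they stand 13 mm farther back than shut.
Start: joints at [-1.198, 0.264, 1.604, -0, 1.274, -0.037], TCP at [0.269, -0.619, 0.245] pointing down, gripper open.
Joint ranges: [-2.63, 2.63], [-0.94, 2.18], [0.31, 2.57], [-1.31, 4.45], [0, 2.66], [-2.55, 2.55]. Speed limits (rad/s): [2.57, 2.57, 3.14, 3.14, 3.14, 3.14].

INTERFACE

Orientations are given as a rotation vector (axis times angle).
In Python, from workcell import bot, eyes, spot_in gives the robot as it stands.
- The arm moves only by the tool carry_out, never from a script. Its argument "series" is text: rows parted by semicolons, each of 4 numbers parted by spaces: the shift along the world's x, y, z in m, then the turn about the world's z in degrees. In form: tx ty tz roll; .... A call has 1 to 20 rows; each row shifts and turns the commanded pose from where the row before left it; what a row does not reach is not made up. A row lasts 1/8 s, in which the tool goes at most 62.5 mm and 10.7 degrees, less where a joint would pass 70% of its speed; a pose out of reach is approached as far as the arm can. A call is refused whole if a number of a shift passes 0.0625 or a number of a turn 10.7, either way. A call with a gripper value outside its range is refused whole. "jaw" is the gripper command: -1 is shut, 1 is fully open, values between are in proportion, set as the call begins (left out, the last holds). The fingers move at their own pace and stop on an object; "grip_force" is the grip in N (left out, the last holds). Time passes only in rows, so rows that do not move let the fingers close. It gives the time, the measured TCP pose, the force, the opening and the grip force at its end, in the units of the state.
- bot.read_state(): the state, without advancing time (a new reading comes with each control period).
- eyes.read_camera(name): name is "scene" or "top"; returns (picture, depth): 384x512x3 uint8, blue, green, red; 384x512 float32, m along the optical axis (not along the pixel's ray), 0 where there is no reading.
- eyes.get_calibration(name): a dict with "K" (3x3 intrinsics, pixels), "position" and "rotation" of the camera in the world. Camera axes: x right, y down, z forward; pixel columns grow to the right and rows downward; lengths in m; the calibration is good to about 2 mm. A picture is of the moment at which its call begins. get_calibration takes no time and is no camera call.
- bot.finish_job(): hands the job in; it is judged then, once.
Trained networks look in the newest picture that a camera, given by its name, has taken for a name from the list of things; names that differ only in an ending like _2 or _b are one class to them, and where a whole thing is asked for, a point or a joint stands for the part that bears it (a point fixed in the world has none). Each returns a list of dicts, best first, with "score" (0 to 1); they miss things now and then, are a little off and sometimes report something else, mostly with a low value. They report only what shows in the picture. A call takes as long as a camera call. They do not tell look-alikes from the thing itself.
- spot_in(camera, target): "rect" ([centre column, centre row, width, height] in pixels, round what is visible of it).
The state is a dict: "time": time; "q": joint angles; "joint_vel": joint speeds; "joint_torque": joint torques, N m; "tool_pos": TCP position; "tcp_rot": TCP orientation; "wrist_force": force on the tool from outside, world axes, zero at the start; "torque": the same for the moment, N m; "width": opening from 0.0 (shut) to 1.0 (fully open); "grip_force": force on a finger pad.
Only numpy, scipy, OpenCV 4.12 (cv2) and the standard library are available. Lean on these libraries where they do the work, as an engineer would, in place of code of your own. Each camera call takes 0.05 s, during which the arm holds its last target. There are 200 camera calls.

## Working session

There is one attempt and no reset: what is moved stays moved. The work goes in short steps, Python scripts to look and compute and a tool call to move; the robot and the scene stay as the last step left them, time stands still between calls to the robot, and variables do not carry over. Pictures are saved under pics/ and viewed, at most 10 in all, crops included, and the job is handed in when it is done.

Besides the shell and the picture viewer there is one more tool, called as name(argument=value, ...), one argument or row to a line, values as JSON. carry_out: Moves the arm, as the interface text tells. Its arguments: {"type":"object","properties":{"series":{"type":"string"},"jaw":{"type":"number"},"grip_force":{"type":"number"}},"required":["series"]}

```bash
mkdir -p pics; cat > h.py <<'E'
import numpy as np, cv2
from workcell import bot, eyes, spot_in
def cloud(cam):
    p,d=eyes.read_camera(cam); c=eyes.get_calibration(cam)
    K=np.array(c["K"]);v,u=np.indices(d.shape)
    P=np.stack([(u-K[0,2])/K[0,0]*d,(v-K[1,2])/K[1,1]*d,d],-1)@np.array(c["rotation"]).T+np.array(c["position"])
    P[d==0]=np.nan
    return p,P
E
python3 - <<'E'
from h import *
ps=[]
for cam in ("scene","top"):
    p,P=cloud(cam); ps.append(p); np.save(cam+".npy",P)
    cv2.imwrite(cam+".png",p)
    print(cam,eyes.get_calibration(cam)["position"])
    for t in ("scoop","jar","tin","scoop_grip"):
        for r in spot_in(cam,t)[:6]: 
            u,v=map(int,r["rect"][:2]); print(t,round(r["score"],2),np.round(r["rect"]),np.round(P[min(v,383),min(u,511)],3))
cv2.imwrite("pics/a.png",cv2.resize(np.vstack(ps),(768//1,1152))[:,:] if 0 else np.vstack([cv2.resize(x,(400,300)) for x in ps]))
cv2.imwrite("pics/top.png",ps[1]);cv2.imwrite("pics/scene.png",ps[0])
s=bot.read_state();print(s)
E
```

```text
Traceback (most recent call last):
  File "h.py", line 6, in cloud
    P=np.stack([(u-K[0,2])/K[0,0]*d,(v-K[1,2])/K[1,1]*d,d],-1)@np.array(c["rotation"]).T+np.array(c["position"])
      ~~~~~~~~~~~~~~~~~~~~~~~~~~~~~~~~~~~~~~~~~~~~~~~~~~~~~~~~~~~~~~~~~~~~~~~~~~~~~~~~~~^~~~~~~~~~~~~~~~~~~~~~~~
ValueError: operands could not be broadcast together with shapes (384,512) (3,)
```

Rotation is a rotation vector; convert it.

```bash
sed -i 's/np.array(c\["rotation"\]).T/cv2.Rodrigues(np.array(c["rotation"],float))[0].T/' h.py
cat > look.py <<'E'
from h import *
for cam in ("scene","top"):
    p,P=cloud(cam); np.save(cam+".npy",P)
    cv2.imwrite("pics/"+cam+".png",p)
    print(cam,eyes.get_calibration(cam)["position"])
    for t in ("scoop","jar","tin","scoop_grip"):
        for r in spot_in(cam,t)[:6]: 
            u,v=map(int,r["rect"][:2]); print(t,round(r["score"],2),np.round(r["rect"]),np.round(P[min(v,383),min(u,511)],3))
print(bot.read_state())
E
python3 look.py
```

```text
scene [ 1.0897895  -0.27779119  0.7295347 ]
scoop 0.95 [295. 141.  29.  45.] [0.319 0.229 0.033]
scoop 0.83 [132. 238.  69.  60.] [ 0.472 -0.276  0.049]
jar 0.79 [375. 178.  53.  57.] [nan nan nan]
tin 0.82 [281. 197.  43.  46.] [0.477 0.097 0.007]
scoop_grip 0.97 [131. 236.  65.  61.] [ 0.468 -0.276  0.054]
scoop_grip 0.81 [297. 142.  31.  47.] [0.322 0.238 0.029]
top [0.35730857 0.02669358 0.91912597]
scoop 0.77 [157. 264.  60.  67.] [0.321 0.241 0.038]
scoop 0.76 [386. 199.  69.  52.] [ 0.455 -0.275  0.041]
jar 0.57 [123. 154.  61.  65.] [0.581 0.334 0.005]
tin 0.78 [227. 182.  43.  46.] [0.506 0.085 0.003]
scoop_grip 0.62 [156. 265.  61.  70.] [0.321 0.241 0.038]
scoop_grip 0.55 [386. 198.  69.  47.] [ 0.455 -0.275  0.041]
{'time': 0.55, 'q': array([-1.19787445e+00,  2.63892386e-01,  1.60400646e+00, -2.29862473e-05,
        1.27366485e+00, -3.68863251e-02]), 'joint_vel': array([ 9.64191212e-07,  9.38998147e-04, -4.20657952e-04,  1.22547232e-03,
       -4.38001343e-05, -1.59303140e-03]), 'joint_torque': array([-6.56799766e-04, -5.14525115e+01, -3.67351556e+01, -1.89186867e-04,
        1.78298600e-03, -2.38615740e-06]), 'tool_pos': array([ 0.26894376, -0.61911111,  0.24528136]), 'tcp_rot': array([ 3.07583841e+00,  6.39233909e-01, -2.64306755e-05]), 'wrist_force': array([0.23916567, 0.24796086, 0.75288121]), 'torque': array([-0.01179398,  0.00614664,  0.06672648]), 'grip_force': 0.0, 'width': 0.9954221586490255}
```

View pics/top.png

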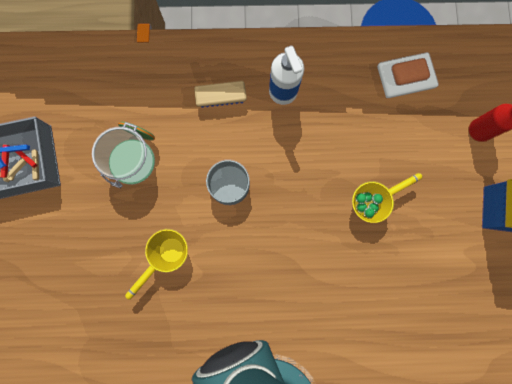

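View pics/scene.png

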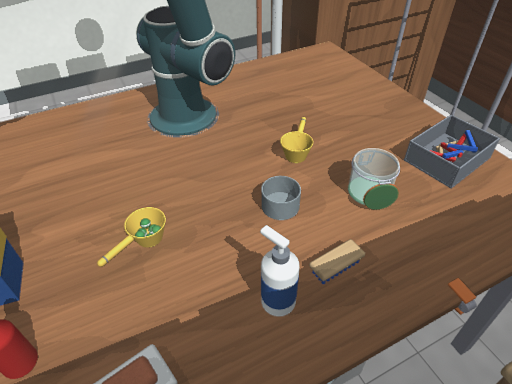

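Candidates: yellow scoop at top pixel (372,202) with green balls, and its look-alike, empty, at (167,251). Top-image right is -y, so the meant one is (372,202). The jar is at (125,157) and the tin at (228,182).

```bash
python3 - <<'E'
import numpy as np,cv2
p=cv2.imread("pics/top.png");P=np.load("top.npy")
hsv=cv2.cvtColor(p,cv2.COLOR_BGR2HSV);y=(hsv[...,0]>20)&(hsv[...,0]<35)&(hsv[...,1]>150)
u=np.indices(y.shape)[1]
m=y&(u>330)&(u<440)&np.isfinite(P[...,2]);Q=P[m]
z=Q[:,2];print("z pct",np.percentile(z,[1,25,50,75,95,99]))
def fit(r):
    A=np.c_[2*r[:,:2],np.ones(len(r))];s=np.linalg.lstsq(A,(r[:,:2]**2).sum(1),rcond=None)[0];return s[:2],np.sqrt(s[2]+s[:2]@s[:2])
# rim by colour mask outline at z=.056, via handle-removed opening
uu=(m*255).astype(np.uint8)
rim=Q[(z>.051)&(z<.062)];c,r=fit(rim);print("rim",len(rim),c,r)
for _ in range(5):
    d=np.hypot(*(rim[:,:2]-c).T);rim=rim[abs(d-.045)<.006]; c,r=fit(rim)
print(len(rim),c,r)
h=Q[np.hypot(*(Q[:,:2]-c).T)>.06];print("h",len(h),h[:,2].min(),np.median(h[:,2]),h[:,2].max())
vx,vy,x0,y0=cv2.fitLine(h[:,:2].astype(np.float32),cv2.DIST_HUBER,0,.01,.01).ravel()
print("dir",vx,vy,np.degrees(np.arctan2(vy,vx)),x0,y0,"offset of cup centre from line",(c-[x0,y0])@[-vy,vx],"len",np.hypot(*(h[:,:2]-c).T).max())
# jar, tin
for n,(a,b) in dict(jar=(125,157),tin=(228,182)).items():
    S=P[b-45:b+46,a-45:a+46].reshape(-1,3);S=S[np.isfinite(S[:,2])]
    lo,hi=(.085,.11) if n=="jar" else (.052,.07)
    R=S[(S[:,2]>lo)&(S[:,2]<hi)];print(n,len(R),*fit(R),np.median(R[:,2]),R.min(0),R.max(0))
sc=np.load("scene.npy");S=sc[140:215,340:410].reshape(-1,3);S=S[np.isfinite(S[:,2])];R=S[(S[:,2]>.085)&(S[:,2]<.115)];print("jar scene",len(R),*fit(R),R.min(0),R.max(0))
crop=np.hstack([cv2.resize(p[150:260,330:440],(400,400)),cv2.resize(p[110:210,75:175],(400,400))]);cv2.imwrite("pics/crop.png",crop)
E
```

```text
z pct [-0.00246268  0.02625476  0.04416115  0.05137506  0.0559269   0.05716876]
rim 309 [ 0.45874436 -0.26502405] 0.05280412995309034
45 [ 0.45945913 -0.26479557] 0.04545581736761362
h 222 -0.004461991434736912 0.05093455797873647 0.058527233174965665
dir 0.5131222 -0.8583156 -59.127975 0.46785766 -0.28836763 offset of cup centre from line 0.004886759804388419 len 0.12722742455703276
jar 722 [0.561145   0.31002512] 0.05431449015887461 0.09462663737892868 [0.49912047 0.25514995 0.08500362] [0.62821804 0.36679211 0.10410255]
tin 218 [0.49893884 0.08125538] 0.04617970164764187 0.05897511935110217 [0.45190707 0.03504452 0.05225294] [0.54703401 0.12849212 0.06365699]
jar scene 652 [0.56404545 0.31114295] 0.054020129396467845 [0.50534415 0.25353232 0.08501713] [0.62934621 0.36838159 0.10289873]
```

View pics/crop.png

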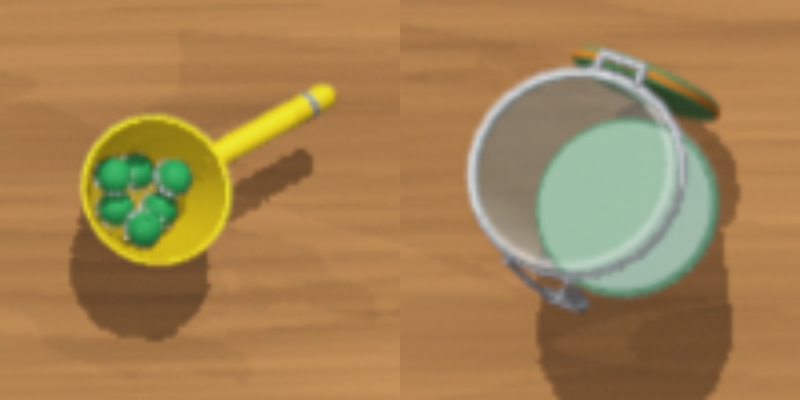

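```bash
python3 - <<'E'
from h import *
c=eyes.get_calibration("top");K=np.array(c["K"]);R=cv2.Rodrigues(np.array(c["rotation"],float))[0];o=np.array(c["position"])
def ray(u,v,z):
    d=R@np.linalg.inv(K)@[u,v,1];return (o+d*(z-o[2])/d[2])
print("cup",ray(372.9,202.25,.056),"tip",ray(419.4,176.1,.05),"h0",ray(391.9,191.3,.052),"jar rim",ray(75+177/4,110+171/4,.1))
p=cv2.imread("pics/top.png");P=np.load("top.npy")
hsv=cv2.cvtColor(p,cv2.COLOR_BGR2HSV);y=(hsv[...,0]>20)&(hsv[...,0]<35)&(hsv[...,1]>150)
v,u=np.indices(y.shape);m=y&(u>330)&(u<440)
C=np.array([.459,-.265])
h=P[m&(P[...,2]>.04)&(P[...,2]<.06)];d=np.hypot(*(h[:,:2]-C).T);h=h[(d>.06)]
print(len(h),cv2.fitLine(h[:,:2].astype(np.float32),cv2.DIST_L2,0,.01,.01).ravel(),np.median(h[:,2]),h.mean(0),d.max())
# cup circle from mask pixels
mm=cv2.morphologyEx((m*255).astype(np.uint8),cv2.MORPH_CLOSE,np.ones((25,25)));mm=cv2.morphologyEx(mm,cv2.MORPH_OPEN,cv2.getStructuringElement(2,(19,19)))
(ec,er,a)=cv2.fitEllipse(max(cv2.findContours(mm,0,1)[0],key=len));print(ec,er,ray(*ec,.056))
print(cv2.Rodrigues(bot.read_state()["tcp_rot"])[0].round(3))
E
```

```text
cup [ 0.44486105 -0.24043473  0.056     ] tip [ 0.50239391 -0.35146001  0.05      ] h0 [ 0.46891719 -0.28592694  0.052     ] jar rim [0.55798958 0.3073917  0.1       ]
189 [ 0.4696777  -0.88283795  0.46480274 -0.27798384] 0.05166260505725684 [ 0.46480273 -0.27798385  0.05151752] 0.10221802641664143
(373.38006591796875, 200.92568969726562) (41.001773834228516, 44.0699348449707) [ 0.4477853  -0.24169715  0.056     ]
[[ 0.917  0.398 -0.   ]
 [ 0.398 -0.917 -0.   ]
 [-0.     0.    -1.   ]]
```

carry_out(
  series="0.0248 0.0322 0 10.5;0.0248 0.0322 0 10.5;0.0248 0.0322 0 10.5;0.0248 0.0322 0 10.5;0.0248 0.0322 0 10.5;0.0248 0.0322 0 10.5;0.0248 0.0322 0 10.5;0.0248 0.0322 0 10.5;0.0246 0.0324 0 10.5;0 0 -0.04 0;0 0 -0.04 0;0 0 -0.03 0;0 0 0 0;0 0 0 0",
  jaw=1,
)

```text
time: 2.3
tool_pos: [0.4927, -0.3297, 0.1366]
tcp_rot: [1.618, 2.691, -0.0]
wrist_force: [-0.2, 0.1, 0.7]
width: 0.995
grip_force: 0.0
```

carry_out(
  series="0 0 -0.035 0;0 0 -0.035 0;0 0 -0.018 0;0 0 -0.0096 0;0 0 0 0;0 0 0 0",
)

```text
time: 3.05
tool_pos: [0.493, -0.3298, 0.0391]
tcp_rot: [1.617, 2.69, -0.0]
wrist_force: [0.2, 0.5, -0.0]
width: 0.999
grip_force: 0.0
```

carry_out(
  series="0 0 0 0;0 0 0 0;0 0 0 0;0 0 0 0;0 0 0 0;0 0 0 0;0 0 0 0;0 0 0 0",
  jaw=-1,
  grip_force=110,
)

```text
time: 4.05
tool_pos: [0.4921, -0.3292, 0.0378]
tcp_rot: [1.618, 2.692, 0.0]
wrist_force: [0.2, -0.0, 1.9]
width: 0.152
grip_force: 107.2
```

carry_out(
  series="0 0 0.01 0;0 0 0.02 0;0 0 0.03 0;0 0 0.03 0;0 0 0.03 0;0 0 0.03 0;0 0 0.03 0;0 0 0.03 0;0 0 0.015 0;0 0 0 0;0 0 0 0",
)

```text
time: 5.42
tool_pos: [0.4912, -0.3286, 0.2613]
tcp_rot: [-1.617, -2.691, -0.0]
wrist_force: [-1.2, 0.4, -2.1]
width: 0.151
grip_force: 107.7
```

```bash
cat > pic.py <<'E'
import sys
from h import *
n=sys.argv[1];a=[]
for c in ("scene","top"):
    p,P=cloud(c);a.append(p);np.save(c+".npy",P)
cv2.imwrite("pics/%s.png"%n,cv2.resize(np.hstack(a),(800,300)))
E
python3 pic.py lift
```

```text
(no output)
```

View pics/lift.png

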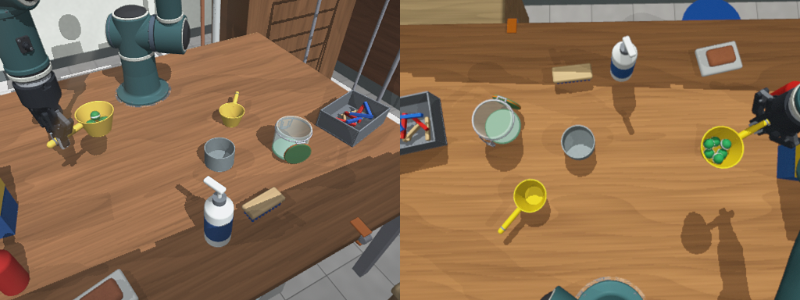

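carry_out(
  series="0 0.01 0 0;0 0.02 0 0;0 0.03 0 0;0 0.03 0 0;0 0.03 0 0;0 0.03 0 0;0 0.03 0 0;0 0.03 0 0;0 0.03 0 0;0 0.03 0 0;0.005 0.03 0 0;0.01 0.03 0 0;0.01 0.03 0 0;0.01 0.03 0 0;0.01 0.03 0 0;0.01 0.03 0 0;0.01 0.03 0 0;0.01 0.03 0 0;0.01 0.03 0 0;0.005 0.025 0 0",
)

```text
time: 8.02
tool_pos: [0.5811, 0.2379, 0.2624]
tcp_rot: [-1.617, -2.693, 0.001]
wrist_force: [0.1, -1.0, -0.2]
width: 0.154
grip_force: 107.8
```

carry_out(
  series="0 0.02 0 0;0 0.012 0 0;0 0.005 0 0;0 0 0 0;0 0 0 0",
)

```text
time: 8.65
tool_pos: [0.582, 0.2722, 0.2628]
tcp_rot: [1.619, 2.692, -0.0]
wrist_force: [-0.3, -0.2, -1.5]
width: 0.152
grip_force: 107.8
```

```bash
cat > scoop.py <<'E'
# fit the held scoop's tilt: yellow points near the tool, in tool frame axes (x along the scoop's heading)
from h import *
s=bot.read_state();t=s["tool_pos"];X=cv2.Rodrigues(s["tcp_rot"])[0][:,0]
print("tcp",t.round(4),"F",s["wrist_force"].round(1),s["width"].round(3),s["grip_force"])
for cam in ("scene","top"):
    p,P=cloud(cam);cv2.imwrite("last_%s.png"%cam,p)
    hsv=cv2.cvtColor(p,cv2.COLOR_BGR2HSV);y=(hsv[...,0]>20)&(hsv[...,0]<35)&(hsv[...,1]>150)
    d=P-t;a=d@X;b=d@np.cross([0,0,1],X);ok=y&(abs(b)<.06)&(a>-.06)&(a<.2)&(P[...,2]>.01)
    A=a[ok];Z=d[...,2][ok];print(cam,ok.sum(),"x",np.percentile(A,[1,50,99]).round(3),"z",np.percentile(Z,[1,50,99]).round(3))
    h=ok&(abs(b)<.012)&(np.hypot(a,d[...,2])<.055)
    if h.sum()>15:
        v=cv2.fitLine(np.c_[a[h],d[...,2][h]].astype(np.float32),2,0,.01,.01).ravel();print(" handle angle",np.degrees(np.arctan(v[1]/v[0])).round(1),h.sum())
    g=(hsv[...,0]>60)&(hsv[...,0]<88)&(hsv[...,1]>150)&(abs(b)<.08)&(a>-.06)&(a<.2)&(P[...,2]>.005)
    print(" green px",g.sum(),np.nanmedian(P[g],0).round(3) if g.any() else "")
E
python3 scoop.py
```

```text
Traceback (most recent call last):
  File "scoop.py", line 4, in <module>
    print("tcp",t.round(4),"F",s["wrist_force"].round(1),s["width"].round(3),s["grip_force"])
                                                         ^^^^^^^^^^^^^^^^
AttributeError: 'float' object has no attribute 'round'
```

```bash
sed -i 's/s\["width"\].round(3)/s["width"]/' scoop.py; python3 scoop.py
```

```text
tcp [0.582  0.2722 0.2628] F [-0.3 -0.2 -1.5] 0.152174812314218 107.7660620212555
scene 276 x [-0.032  0.076  0.14 ] z [-0.037 -0.009  0.016]
 handle angle 7.1 57
 green px 1 [0.513 0.35  0.259]
top 124 x [-0.032 -0.02   0.031] z [-0.137  0.011  0.097]
 handle angle -1.2 114
 green px 0
```

carry_out(
  series="0 0 0 0;0 0 0 0;0 0 0 0;0 0 0 0",
  grip_force=20,
)

```text
time: 9.25
tool_pos: [0.5819, 0.2729, 0.2627]
tcp_rot: [-1.618, -2.693, 0.0]
wrist_force: [0.8, 0.7, -1.2]
width: 0.149
grip_force: 107.8
```

```bash
python3 scoop.py
```

```text
tcp [0.5819 0.2729 0.2627] F [ 0.8  0.7 -1.2] 0.1486892765506397 107.77115106582642
scene 282 x [-0.032  0.076  0.139] z [-0.038 -0.009  0.015]
 handle angle 5.9 59
 green px 3 [0.513 0.35  0.259]
top 124 x [-0.031 -0.02   0.031] z [-0.138  0.012  0.096]
 handle angle -1.0 117
 green px 0
```

carry_out(
  series="0 0 0 0;0 0 0 0;0 0 0 0;0 0 0 0",
  jaw=-0.9,
  grip_force=20,
)

```text
time: 9.85
tool_pos: [0.5819, 0.2729, 0.2627]
tcp_rot: [-1.619, -2.693, 0.0]
wrist_force: [1.0, -0.8, -0.8]
width: 0.151
grip_force: 107.7
```

```bash
python3 scoop.py
```

```text
tcp [0.5819 0.2729 0.2627] F [ 1.  -0.8 -0.8] 0.15118637099840962 107.74933934211731
scene 290 x [-0.032  0.075  0.14 ] z [-0.037 -0.008  0.016]
 handle angle 5.3 63
 green px 1 [0.513 0.35  0.259]
top 125 x [-0.031 -0.02   0.031] z [-0.196  0.011  0.096]
 handle angle -0.7 116
 green px 0
```

carry_out(
  series="0 0 0 0;0 0 0 0",
  jaw=-0.72,
)

```text
time: 10.2
tool_pos: [0.5819, 0.2729, 0.2627]
tcp_rot: [1.618, 2.693, 0.0]
wrist_force: [0.2, -0.6, -1.1]
width: 0.147
grip_force: 107.7
```

carry_out(
  series="0 0 0 0;0 0 0 0",
  jaw=-0.69,
)

```text
time: 10.45
tool_pos: [0.5819, 0.2729, 0.2627]
tcp_rot: [1.618, 2.693, 0.0]
wrist_force: [-0.2, 1.0, -2.1]
width: 0.163
grip_force: 82.2
```

carry_out(
  series="0 0 0 0;0 0 0 0",
  jaw=-0.68,
)

```text
time: 10.7
tool_pos: [0.5819, 0.2729, 0.2627]
tcp_rot: [-1.618, -2.693, 0.0]
wrist_force: [0.1, -0.4, -1.1]
width: 0.165
grip_force: 67.2
```

carry_out(
  series="0 0 0 0;0 0 0 0",
  jaw=-0.66,
)

```text
time: 10.95
tool_pos: [0.5819, 0.2729, 0.2627]
tcp_rot: [-1.618, -2.693, 0.0]
wrist_force: [-0.3, 0.1, -0.7]
width: 0.169
grip_force: 38.9
```

carry_out(
  series="0 0 0 0;0 0 0 0",
  jaw=-0.65,
)

```text
time: 11.2
tool_pos: [0.5819, 0.2729, 0.2626]
tcp_rot: [-1.619, -2.693, 0.0]
wrist_force: [0.3, -0.8, -1.9]
width: 0.176
grip_force: 25.6
```

```bash
python3 scoop.py
```

```text
tcp [0.5819 0.2729 0.2626] F [ 0.3 -0.8 -1.9] 0.17646817557486394 25.641413927078247
scene 290 x [-0.032  0.076  0.14 ] z [-0.038 -0.008  0.015]
 handle angle 6.1 60
 green px 1 [0.539 0.377 0.255]
top 122 x [-0.031 -0.02   0.031] z [-0.195  0.011  0.095]
 handle angle -1.7 114
 green px 0
```

carry_out(
  series="0 0 0 0;0 0 0 0",
  jaw=-0.646,
)

```text
time: 11.55
tool_pos: [0.5819, 0.2729, 0.2627]
tcp_rot: [1.619, 2.693, -0.0]
wrist_force: [-0.7, 0.6, -2.3]
width: 0.176
grip_force: 20.7
```

```bash
python3 scoop.py
```

```text
tcp [0.5819 0.2729 0.2627] F [-0.7  0.6 -2.3] 0.1761573929036035 20.654169023036957
scene 292 x [-0.03   0.076  0.141] z [-0.038 -0.008  0.016]
 handle angle 4.6 64
 green px 2 [0.526 0.364 0.257]
top 122 x [-0.031 -0.02   0.031] z [-0.206  0.012  0.094]
 handle angle -1.8 114
 green px 0
```

carry_out(
  series="0 0 0 0;0 0 0 0",
  jaw=-0.643,
)

```text
time: 11.9
tool_pos: [0.5819, 0.2729, 0.2627]
tcp_rot: [1.618, 2.693, 0.0]
wrist_force: [0.2, 0.7, -2.2]
width: 0.18
grip_force: 17.5
```

```bash
python3 scoop.py
```

```text
tcp [0.5819 0.2729 0.2627] F [ 0.2  0.7 -2.2] 0.1798413581239269 17.53929376602173
scene 498 x [-0.029  0.06   0.129] z [-0.064 -0.035  0.021]
 handle angle -8.0 31
 green px 0 
top 237 x [-0.029  0.029  0.057] z [-0.073 -0.003  0.08 ]
 handle angle -27.2 145
 green px 0
```

carry_out(
  series="0 0 0 0",
)

```text
time: 12.12
tool_pos: [0.5819, 0.2729, 0.2626]
tcp_rot: [-1.619, -2.692, 0.0]
wrist_force: [-0.1, 0.3, -1.7]
width: 0.177
grip_force: 18.3
```

```bash
python3 scoop.py;python3 pic.py tip1
```

```text
tcp [0.5819 0.2729 0.2626] F [-0.1  0.3 -1.7] 0.17719079498944978 18.255744874477386
scene 577 x [-0.027  0.05   0.081] z [-0.076 -0.05   0.023]
 handle angle 53.2 28
 green px 0 
top 296 x [-0.028  0.036  0.06 ] z [-0.078 -0.019  0.081]
 handle angle -30.6 143
 green px 0
```

View pics/tip1.png

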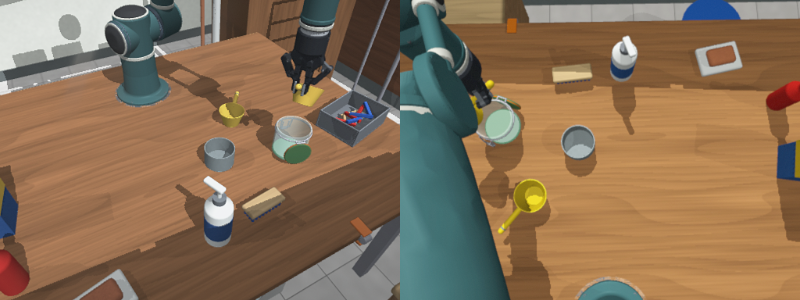

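carry_out(
  series="0 0 0 0;0 0 0 0",
  jaw=-0.641,
)

```text
time: 12.58
tool_pos: [0.5819, 0.2729, 0.2627]
tcp_rot: [-1.619, -2.693, -0.0]
wrist_force: [-0.3, 0.6, -1.0]
width: 0.18
grip_force: 15.7
```

```bash
python3 scoop.py; python3 -c "
import cv2,numpy as np
a=cv2.imread('last_scene.png')[80:240,300:500];b=cv2.imread('last_top.png')[90:250,40:240]
cv2.imwrite('pics/tip2.png',np.hstack([cv2.resize(x,(400,320)) for x in (a,b)]))"
```

```text
tcp [0.5819 0.2729 0.2627] F [-0.3  0.6 -1. ] 0.18022229377916174 15.718898177146912
scene 583 x [-0.027  0.05   0.081] z [-0.075 -0.049  0.022]
 handle angle -26.1 30
 green px 0 
top 299 x [-0.028  0.035  0.058] z [-0.081 -0.016  0.081]
 handle angle -30.4 145
 green px 0
```

View pics/tip2.png

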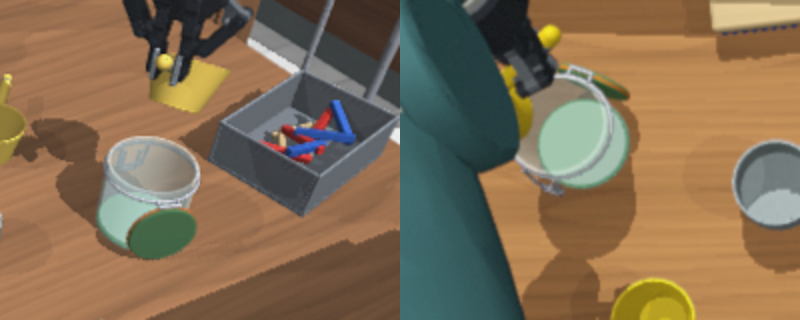

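carry_out(
  series="0 0 0 0;0 0 0 0",
  jaw=-0.638,
)

```text
time: 12.92
tool_pos: [0.5819, 0.2729, 0.2627]
tcp_rot: [1.619, 2.693, 0.0]
wrist_force: [-0.8, 0.5, -1.6]
width: 0.181
grip_force: 12.4
```

```bash
python3 scoop.py
```

```text
tcp [0.5819 0.2729 0.2627] F [-0.8  0.5 -1.6] 0.18072523805781956 12.404966354370117
scene 636 x [-0.027  0.046  0.078] z [-0.081 -0.052  0.024]
 handle angle -43.6 30
 green px 0 
top 364 x [-0.028  0.038  0.059] z [-0.185 -0.048  0.063]
 handle angle -34.3 142
 green px 0
```

carry_out(
  series="0 0 0 0;0 0 0 0",
  jaw=-0.636,
)

```text
time: 13.28
tool_pos: [0.582, 0.2728, 0.2627]
tcp_rot: [1.619, 2.693, -0.0]
wrist_force: [-0.1, 0.6, -2.6]
width: 0.182
grip_force: 10.5
```

```bash
python3 scoop.py
```

```text
tcp [0.582  0.2728 0.2627] F [-0.1  0.6 -2.6] 0.18162967866934715 10.532429963350296
scene 729 x [-0.024  0.039  0.071] z [-0.093 -0.057  0.025]
 handle angle -50.9 38
 green px 0 
top 486 x [-0.025  0.037  0.059] z [-0.103 -0.054  0.075]
 handle angle -40.8 123
 green px 0
```

carry_out(
  series="0.003 -0.006 -0.005 0;0.004 -0.007 -0.005 0;0 0 0 0;0 0 0 0",
  jaw=-0.635,
)

```text
time: 13.88
tool_pos: [0.589, 0.2597, 0.2525]
tcp_rot: [-1.619, -2.692, 0.0]
wrist_force: [-0.0, 1.1, -1.4]
width: 0.181
grip_force: 9.6
```

```bash
python3 scoop.py
```

```text
tcp [0.589  0.2597 0.2525] F [-0.   1.1 -1.4] 0.18106599070089996 9.638361632823944
scene 639 x [-0.024  0.037  0.067] z [-0.108 -0.06   0.027]
 handle angle -50.8 41
 green px 0 
top 324 x [-0.024  0.028  0.049] z [-0.087 -0.064  0.047]
 handle angle -41.6 77
 green px 0
```

carry_out(
  series="0 0 0 0;0 0 0 0",
  jaw=-0.634,
)

```text
time: 14.22
tool_pos: [0.5889, 0.26, 0.2529]
tcp_rot: [1.618, 2.693, 0.0]
wrist_force: [-0.1, -0.9, -1.8]
width: 0.183
grip_force: 8.4
```

```bash
python3 scoop.py
```

```text
tcp [0.5889 0.26   0.2529] F [-0.1 -0.9 -1.8] 0.18292113482535288 8.434733301401138
scene 637 x [-0.024  0.037  0.068] z [-0.109 -0.06   0.026]
 handle angle -49.3 35
 green px 0 
top 322 x [-0.024  0.028  0.049] z [-0.093 -0.064  0.031]
 handle angle -41.2 75
 green px 0
```

carry_out(
  series="0 0 0 0;0 0 0 0;0 0 0 0",
  jaw=-0.632,
)

```text
time: 14.7
tool_pos: [0.5889, 0.2599, 0.2527]
tcp_rot: [-1.619, -2.693, -0.0]
wrist_force: [-0.4, -0.7, -1.5]
width: 0.186
grip_force: 6.6
```

```bash
python3 scoop.py
```

```text
tcp [0.5889 0.2599 0.2527] F [-0.4 -0.7 -1.5] 0.1864425470495309 6.635385230183601
scene 533 x [-0.022  0.027  0.058] z [-0.119 -0.069  0.029]
 handle angle -55.9 64
 green px 0 
top 503 x [-0.021  0.024  0.05 ] z [-0.097 -0.066  0.057]
 handle angle -49.7 52
 green px 0
```

carry_out(
  series="0 0 0 0;0 0 0 0;0 0 0 0",
  jaw=-0.631,
)

```text
time: 15.18
tool_pos: [0.5889, 0.2599, 0.2527]
tcp_rot: [1.618, 2.693, 0.0]
wrist_force: [1.2, -0.1, -2.0]
width: 0.183
grip_force: 5.4
```

```bash
python3 scoop.py
```

```text
tcp [0.5889 0.2599 0.2527] F [ 1.2 -0.1 -2. ] 0.18344031630209798 5.436474233865738
scene 532 x [-0.021  0.026  0.059] z [-0.12  -0.069  0.028]
 handle angle -56.2 66
 green px 0 
top 501 x [-0.021  0.024  0.05 ] z [-0.096 -0.067  0.058]
 handle angle -49.4 52
 green px 0
```

carry_out(
  series="0 0 -0.008 0;0 0 -0.016 0;0 0 -0.012 0;0 0 -0.004 0;0 0 0 0",
)

```text
time: 15.9
tool_pos: [0.5886, 0.2598, 0.2119]
tcp_rot: [-1.618, -2.692, 0.002]
wrist_force: [0.2, -0.8, -2.3]
width: 0.183
grip_force: 5.5
```

```bash
python3 scoop.py; python3 -c "
import cv2,numpy as np
a=cv2.imread('last_scene.png')[90:230,310:485];b=cv2.imread('last_top.png')[90:230,65:240]
cv2.imwrite('pics/tip3.png',np.hstack([cv2.resize(x,(400,320)) for x in (a,b)]))"
```

```text
tcp [0.5886 0.2598 0.2119] F [ 0.2 -0.8 -2.3] 0.18307021902122328 5.506177023053169
scene 470 x [-0.021  0.024  0.058] z [-0.12 -0.07  0.03]
 handle angle -59.2 57
 green px 0 
top 362 x [-0.021  0.02   0.044] z [-0.095 -0.069  0.058]
 handle angle 63.5 38
 green px 0
```

View pics/tip3.png

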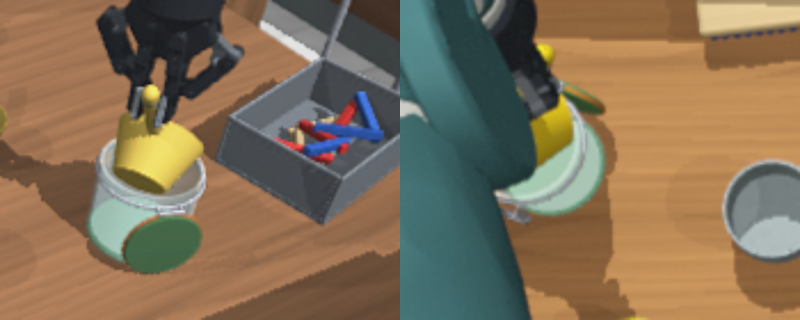

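carry_out(
  series="-0.003 0.006 0 0;-0.003 0.006 0 0;-0.003 0.006 0 0;-0.003 0.006 0 0;0 0 0 0",
)

```text
time: 16.62
tool_pos: [0.5766, 0.2845, 0.2127]
tcp_rot: [-1.617, -2.693, -0.0]
wrist_force: [0.2, 0.4, -2.2]
width: 0.185
grip_force: 5.8
```

```bash
python3 scoop.py
```

```text
tcp [0.5766 0.2845 0.2127] F [ 0.2  0.4 -2.2] 0.18487603480778037 5.755318701267242
scene 496 x [-0.02   0.017  0.05 ] z [-0.124 -0.072  0.029]
 handle angle -61.4 79
 green px 0 
top 690 x [-0.02   0.022  0.07 ] z [-0.122 -0.072  0.093]
 handle angle -54.3 45
 green px 10 [0.546 0.331 0.115]
```

carry_out(
  series="-0.002 0.004 0 0;-0.002 0.004 0 0;-0.002 0.004 0 0;-0.001 0.002 0 0;0 0 0 0;0 0 0 0",
)

```text
time: 17.48
tool_pos: [0.5711, 0.2977, 0.2147]
tcp_rot: [1.617, 2.69, 0.003]
wrist_force: [1.0, -4.1, 5.8]
width: 0.182
grip_force: 6.5
```

```bash
python3 scoop.py
```

```text
tcp [0.5711 0.2977 0.2147] F [ 1.  -4.1  5.8] 0.1819376022348676 6.45758181810379
scene 528 x [-0.019  0.008  0.044] z [-0.125 -0.075  0.03 ]
 handle angle -64.6 94
 green px 0 
top 797 x [-0.018  0.014  0.065] z [-0.124 -0.073  0.055]
 handle angle 80.9 39
 green px 0
```

carry_out(
  series="0.003 -0.006 0 0;0.003 -0.006 0 0;0.002 -0.003 0 0;0 0 -0.008 0;0 0 -0.008 0;0 0 0 0",
)

```text
time: 18.32
tool_pos: [0.5769, 0.2827, 0.1948]
tcp_rot: [-1.617, -2.691, 0.004]
wrist_force: [-0.5, 0.6, -1.5]
width: 0.182
grip_force: 5.8
```

```bash
python3 scoop.py; python3 -c "
import cv2,numpy as np
a=cv2.imread('last_scene.png')[90:230,310:485];b=cv2.imread('last_top.png')[90:230,65:240]
cv2.imwrite('pics/tip4.png',np.hstack([cv2.resize(x,(400,320)) for x in (a,b)]))"
```

```text
tcp [0.5769 0.2827 0.1948] F [-0.5  0.6 -1.5] 0.1822440918275082 5.767709389328957
scene 475 x [-0.019  0.009  0.041] z [-0.105 -0.071  0.031]
 handle angle -65.8 92
 green px 0 
top 717 x [-0.018  0.015  0.064] z [-0.123 -0.073  0.069]
 handle angle -84.9 30
 green px 6 [0.551 0.322 0.094]
```

View pics/tip4.png

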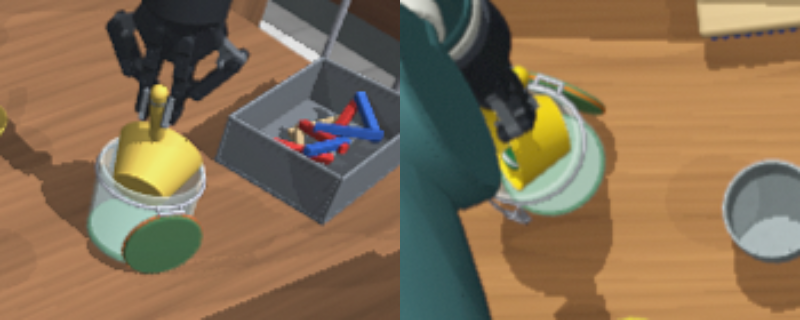

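carry_out(
  series="-0.003 0.006 0 0;-0.003 0.006 0 0;-0.002 0.004 0 0;-0.002 0.004 0 0;-0.002 0.004 0 0;0 0 0 0",
)

```text
time: 19.18
tool_pos: [0.5655, 0.3072, 0.1965]
tcp_rot: [-1.618, -2.693, 0.001]
wrist_force: [-1.6, -2.4, -0.4]
width: 0.183
grip_force: 8.8
```

```bash
python3 scoop.py
```

```text
tcp [0.5655 0.3072 0.1965] F [-1.6 -2.4 -0.4] 0.1828456022600735 8.830583542585373
scene 562 x [-0.03  -0.008  0.023] z [-0.113 -0.073  0.033]
 handle angle -76.4 142
 green px 0 
top 812 x [-0.029 -0.005  0.025] z [-0.098 -0.069  0.034]
 handle angle -75.3 33
 green px 31 [0.535 0.344 0.085]
```

carry_out(
  series="-0.002 0.003 0 0;-0.002 0.003 0 0;0 0 0 0;0 0 0 0",
)

```text
time: 19.77
tool_pos: [0.562, 0.313, 0.1967]
tcp_rot: [1.618, 2.693, 0.0]
wrist_force: [-1.8, -1.1, -1.0]
width: 0.181
grip_force: 7.6
```

```bash
python3 scoop.py
```

```text
tcp [0.562  0.313  0.1967] F [-1.8 -1.1 -1. ] 0.1811374172872561 7.56348542869091
scene 638 x [-0.035 -0.012  0.017] z [-0.112 -0.078  0.032]
 handle angle -80.0 158
 green px 0 
top 892 x [-0.035 -0.009  0.021] z [-0.098 -0.069  0.034]
 handle angle -77.5 49
 green px 43 [0.533 0.343 0.084]
```

carry_out(
  series="-0.002 0.003 0 0;-0.002 0.003 0 0;-0.002 0.003 0 0;0 0 0 0",
)

```text
time: 20.38
tool_pos: [0.5559, 0.3224, 0.1968]
tcp_rot: [1.618, 2.693, 0.001]
wrist_force: [-0.1, -0.9, -1.0]
width: 0.185
grip_force: 5.6
```

```bash
python3 scoop.py
```

```text
tcp [0.5559 0.3224 0.1968] F [-0.1 -0.9 -1. ] 0.1851051020724062 5.594901144504547
scene 702 x [-0.045 -0.021  0.009] z [-0.112 -0.077  0.035]
 handle angle -85.2 170
 green px 0 
top 1028 x [-0.044 -0.015  0.012] z [-0.106 -0.068  0.031]
 handle angle -79.4 85
 green px 23 [0.53  0.339 0.088]
```

carry_out(
  series="0.003 -0.006 0 0;0.003 -0.006 0 0;0.003 -0.006 0 0;0.003 -0.006 0 0;0.002 -0.003 0 0;0 0 0 0;0 0 0 0",
)

```text
time: 21.35
tool_pos: [0.57, 0.2948, 0.1966]
tcp_rot: [1.618, 2.692, -0.0]
wrist_force: [0.2, -0.6, -1.1]
width: 0.185
grip_force: 5.6
```

```bash
python3 scoop.py; python3 -c "
import cv2,numpy as np
a=cv2.imread('last_scene.png')[90:230,310:485];b=cv2.imread('last_top.png')[90:230,65:240]
cv2.imwrite('pics/tip5.png',np.hstack([cv2.resize(x,(400,320)) for x in (a,b)]))"
```

```text
tcp [0.57   0.2948 0.1966] F [ 0.2 -0.6 -1.1] 0.18504382405127218 5.586424693465233
scene 521 x [-0.027 -0.005  0.024] z [-0.103 -0.072  0.034]
 handle angle -74.9 138
 green px 0 
top 784 x [-0.027 -0.003  0.031] z [-0.128 -0.071  0.035]
 handle angle -76.0 26
 green px 29 [0.543 0.345 0.027]
```

View pics/tip5.png

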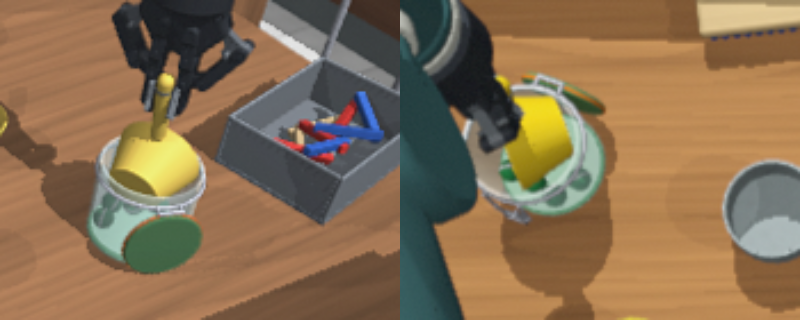

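carry_out(
  series="-0.003 0.006 0 0;-0.003 0.006 0 0;-0.003 0.006 0 0;-0.003 0.006 0 0;-0.002 0.003 0 0;-0.002 0.003 0 0;0 0 0 0;0.003 -0.005 0 0;0.003 -0.005 0 0;0.002 -0.004 0 0;0 0 0 0;0 0 0 0;0 0 0 0",
)

```text
time: 23.08
tool_pos: [0.5619, 0.3109, 0.1967]
tcp_rot: [1.618, 2.693, 0.0]
wrist_force: [0.5, 0.6, -1.3]
width: 0.183
grip_force: 5.5
```

```bash
python3 scoop.py
```

```text
tcp [0.5619 0.3109 0.1967] F [ 0.5  0.6 -1.3] 0.1834077292546727 5.488817989826202
scene 617 x [-0.042 -0.014  0.011] z [-0.105 -0.074  0.034]
 handle angle -83.6 176
 green px 0 
top 972 x [-0.041 -0.014  0.015] z [-0.104 -0.068  0.033]
 handle angle -78.9 64
 green px 19 [0.541 0.347 0.025]
```

carry_out(
  series="0 0 0.006 0;0 0 0.012 0;0 0 0.015 0;0 0 0.015 0;0 0 0.012 0;0 0 0.01 0;0 0 0 0;0 0 0 0",
)

```text
time: 24.18
tool_pos: [0.5617, 0.3107, 0.2661]
tcp_rot: [-1.618, -2.692, 0.001]
wrist_force: [-0.1, -0.4, -0.8]
width: 0.185
grip_force: 5.5
```

```bash
python3 scoop.py; python3 - <<'E'
from h import *
for cam in("scene","top"):
    p,P=cloud(cam);cv2.imwrite("last_%s.png"%cam,p)
    for i in range(1,2):
        for r in spot_in(cam,"ball%d"%i): print(cam,round(r["score"],2),np.round(r["rect"]),P[int(r["rect"][1]),int(r["rect"][0])].round(3))
E
```

```text
tcp [0.5617 0.3107 0.2661] F [-0.1 -0.4 -0.8] 0.18463093748093792 5.454292371869087
scene 898 x [-0.042 -0.023  0.01 ] z [-0.124 -0.082  0.034]
 handle angle -84.1 214
 green px 0 
top 1228 x [-0.042 -0.013  0.015] z [-0.104 -0.068  0.032]
 handle angle -78.0 108
 green px 71 [0.54  0.325 0.026]
top 0.39 [114. 165.  12.   4.] [0.547 0.346 0.026]
```

carry_out(
  series="-0.005 0.009 0 0;0.005 -0.009 0 0;-0.005 0.009 0 0;0.005 -0.009 0 0;0 0 0.02 0;0 0 0 0;0 0 0 0",
)

```text
time: 25.35
tool_pos: [0.5623, 0.311, 0.2876]
tcp_rot: [1.618, 2.692, 0.002]
wrist_force: [-0.8, -0.4, -1.3]
width: 0.185
grip_force: 5.5
```

```bash
python3 scoop.py; python3 - <<'E'
from h import *
f=[]
for i in range(24): eyes.read_camera("top");f.append(bot.read_state()["wrist_force"])
print(np.mean(f,0),np.std(f,0)/5, bot.read_state()["time"])
E
```

```text
tcp [0.5623 0.311  0.2876] F [-0.8 -0.4 -1.3] 0.1845280058378786 5.460037440061569
scene 940 x [-0.042 -0.022  0.011] z [-0.123 -0.082  0.034]
 handle angle -83.1 219
 green px 0 
top 1323 x [-0.041 -0.013  0.016] z [-0.109 -0.069  0.031]
 handle angle -77.1 119
 green px 80 [0.542 0.326 0.027]
[ 0.01450183  0.10161861 -0.86544339] [0.11851111 0.1156268  0.09059625] 26.65
```

carry_out(
  series="0 -0.01 0 0;0 -0.02 0 0;0 -0.03 0 0;0 -0.03 0 0;0 -0.03 0 0;0 -0.03 0 0;0 -0.03 0 0;-0.01 -0.03 0 0;-0.01 -0.03 0 0;-0.01 -0.03 0 0;-0.01 -0.03 0 0;-0.01 -0.03 0 0;-0.01 -0.03 0 0;-0.01 -0.03 0 0;0 -0.03 0 0;0 -0.03 0 0;0 -0.03 0 0;0 -0.03 0 0;0 -0.02 0 0;0 -0.01 0 0",
  jaw=-0.635,
)

```text
time: 29.15
tool_pos: [0.4913, -0.2304, 0.2867]
tcp_rot: [-1.621, -2.691, -0.0]
wrist_force: [0.3, 0.0, -0.6]
width: 0.186
grip_force: 7.2
```

```bash
python3 scoop.py; python3 - <<'E'
from h import *
a=cv2.imread('last_scene.png');b=cv2.imread('last_top.png')
cv2.imwrite('pics/after.png',np.vstack([np.hstack([cv2.resize(a[135:220,335:420],(300,300),interpolation=2),cv2.resize(b[110:195,80:165],(300,300),interpolation=2)]),np.hstack([cv2.resize(x,(300,225)) for x in (a,b)])]))
for cam in("scene","top"):
    p,P=cloud(cam)
    for t in("ball1","jar","tin"):
        for r in spot_in(cam,t): print(cam,t,round(r["score"],2),np.round(r["rect"]))
E
```

```text
tcp [ 0.4913 -0.2304  0.2867] F [ 0.3  0.  -0.6] 0.18575295340183906 7.175230756402016
scene 548 x [-0.041 -0.01   0.012] z [-0.115 -0.087  0.036]
 handle angle -81.5 169
 green px 0 
top 1563 x [-0.029  0.002  0.021] z [-0.137 -0.088  0.032]
 handle angle -83.7 296
 green px 0 
scene jar 0.94 [375. 177.  55.  59.]
scene tin 0.88 [282. 198.  40.  45.]
top ball1 0.65 [114. 152.  10.   7.]
top ball1 0.56 [113. 164.   8.   7.]
top ball1 0.55 [124. 168.  14.   8.]
top ball1 0.4 [123. 145.  11.  11.]
top ball1 0.17 [391. 171.  56.  47.]
top jar 0.81 [123. 154.  66.  69.]
top tin 0.85 [225. 180.  38.  43.]
```

View pics/after.png

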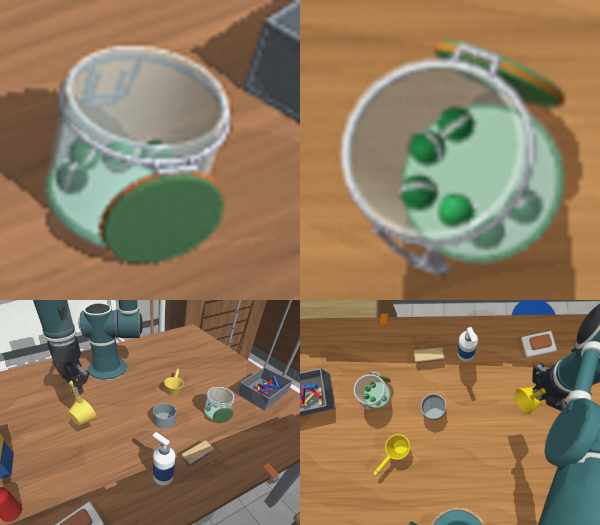

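carry_out(
  series="-0.015 0.02 0 0;-0.015 0.02 0 0;0 0.02 0 0;0 0 -0.02 0;0 0 -0.03 0;0 0 -0.03 0;0 0 -0.03 0;0 0 -0.02 0;0 0 -0.012 0;0 0 0 0",
)

```text
time: 30.9
tool_pos: [0.4618, -0.1686, 0.144]
tcp_rot: [-1.617, -2.692, 0.0]
wrist_force: [-0.8, 0.3, -1.3]
width: 0.186
grip_force: 7.2
```

```bash
python3 scoop.py
```

```text
tcp [ 0.4618 -0.1686  0.144 ] F [-0.8  0.3 -1.3] 0.18645188914116362 7.191483825445175
scene 333 x [-0.041 -0.01   0.011] z [-0.109 -0.074  0.035]
 handle angle -82.4 105
 green px 0 
top 729 x [-0.02   0.005  0.02 ] z [-0.134 -0.078  0.033]
 handle angle -85.3 100
 green px 0
```

carry_out(
  series="0 0 -0.006 0;0.0047 -0.0088 -0.003 0;0.0047 -0.0088 -0.003 0;0.0047 -0.0088 -0.003 0;0.0047 -0.0088 -0.001 0;0.0047 -0.0088 -0.001 0;0.0047 -0.0088 -0.001 0;0 0 0 0",
)

```text
time: 32.0
tool_pos: [0.4902, -0.2226, 0.1262]
tcp_rot: [-1.619, -2.692, 0.0]
wrist_force: [0.5, 0.0, 0.4]
width: 0.183
grip_force: 7.0
```

```bash
python3 scoop.py
```

```text
tcp [ 0.4902 -0.2226  0.1262] F [0.5 0.  0.4] 0.18276002326436455 7.023671418428421
scene 285 x [-0.022  0.019  0.051] z [-0.096 -0.07   0.036]
 handle angle -58.6 73
 green px 0 
top 1130 x [-0.001  0.037  0.077] z [-0.116 -0.094  0.011]
 handle angle -60.4 199
 green px 0
```

carry_out(
  series="0.0053 -0.01 -0.0035 0;0.0053 -0.01 -0.0038 0;0.0053 -0.01 -0.0042 0;0.0047 -0.0088 -0.006 0;0.0047 -0.0088 -0.0065 0;0.0047 -0.0088 -0.0072 0;0 0 0 0",
)

```text
time: 32.98
tool_pos: [0.5201, -0.2788, 0.0945]
tcp_rot: [-1.619, -2.691, 0.0]
wrist_force: [0.3, -1.3, 0.5]
width: 0.183
grip_force: 5.9
```

```bash
python3 scoop.py
```

```text
tcp [ 0.5201 -0.2788  0.0945] F [ 0.3 -1.3  0.5] 0.1827139879872182 5.911969318985939
scene 597 x [-0.03   0.051  0.118] z [-0.076 -0.041  0.02 ]
 handle angle -30.2 90
 green px 0 
top 1421 x [-0.004  0.066  0.124] z [-0.084 -0.057  0.014]
 handle angle -28.8 240
 green px 0
```

carry_out(
  series="0.0037 -0.0069 -0.0085 0;0.0037 -0.0069 -0.009 0;0.0037 -0.0069 -0.009 0;0.0027 -0.005 -0.01 0;0.002 -0.004 -0.01 0;0 0 0 0",
)

```text
time: 33.83
tool_pos: [0.5353, -0.3079, 0.0476]
tcp_rot: [-1.618, -2.69, -0.0]
wrist_force: [-0.1, 1.0, -0.4]
width: 0.182
grip_force: 5.6
```

```bash
python3 scoop.py
```

```text
tcp [ 0.5353 -0.3079  0.0476] F [-0.1  1.  -0.4] 0.18227593052301386 5.553583055734634
scene 593 x [-0.037  0.1    0.136] z [-0.037 -0.008  0.013]
 handle angle 0.9 54
 green px 0 
top 1046 x [-0.008  0.066  0.137] z [-0.037 -0.     0.049]
 handle angle -4.4 231
 green px 0
```

carry_out(
  series="0.0005 -0.001 -0.004 0;0 0 -0.004 0;0 0 0 0",
)

```text
time: 34.3
tool_pos: [0.5364, -0.309, 0.0409]
tcp_rot: [1.618, 2.692, 0.0]
wrist_force: [-1.0, 0.2, -0.3]
width: 0.185
grip_force: 5.6
```

carry_out(
  series="0 0 0 0;0 0 0 0;0 0 0 0;0 0 0 0;0 0 0 0;0 0 0 0",
  jaw=0.6,
)

```text
time: 35.05
tool_pos: [0.5364, -0.309, 0.0409]
tcp_rot: [-1.618, -2.692, 0.0]
wrist_force: [0.7, 0.4, 0.8]
width: 0.802
grip_force: 0.0
```

carry_out(
  series="0 0 0.01 0;0 0 0.02 0;0 0 0.03 0;0 0 0.03 0;0 0 0.03 0;0 0 0.03 0;0 0 0 0;0 0 0 0;0 0 0 0",
)

```text
time: 36.17
tool_pos: [0.5356, -0.3084, 0.1896]
tcp_rot: [-1.617, -2.69, -0.0]
wrist_force: [0.4, -0.2, -1.6]
width: 0.801
grip_force: 0.0
```

```bash
python3 - <<'E'
from h import *
p,P=cloud("top")
hsv=cv2.cvtColor(p,cv2.COLOR_BGR2HSV);y=(hsv[...,0]>20)&(hsv[...,0]<35)&(hsv[...,1]>150)
C=np.array([.488,-.22]);d=np.hypot(P[...,0]-C[0],P[...,1]-C[1]);m=y&(d<.16)&(P[...,2]>-.01)
Q=P[m];print(len(Q),Q.min(0).round(3),Q.max(0).round(3),np.percentile(Q[:,2],[5,50,95,99]).round(4))
r=np.hypot(*(Q[:,:2]-C).T)
for a,b in((0,.03),(.03,.04),(.04,.05),(.055,.09),(.09,.14)):
    k=(r>a)&(r<b);print(a,k.sum(),np.percentile(Q[k,2],[5,50,95]).round(4) if k.any() else "")
k=(Q[:,2]>.05);v=Q[k];A=np.c_[v[:,:2],np.ones(k.sum())];print("rim plane",np.linalg.lstsq(A,v[:,2],rcond=None)[0])
for c in("top","scene"):
    eyes.read_camera(c)
    for t in("scoop","jar","tin"): print(c,t,[(round(x["score"],2),np.round(x["rect"])) for x in spot_in(c,t)])
print(bot.read_state()["wrist_force"],bot.read_state()["time"])
E
```

```text
1586 [ 0.448 -0.354 -0.004] [ 0.571 -0.181  0.059] [-0.0001  0.0287  0.0552  0.0574]
0 412 [-0.0004  0.0027  0.016 ]
0.03 400 [0.0016 0.0218 0.0552]
0.04 436 [0.0227 0.0438 0.0561]
0.055 155 [-0.0023  0.0479  0.0525]
0.09 127 [0.0012 0.0498 0.0532]
rim plane [-0.00777809  0.02342958  0.06337388]
top scoop [(0.87, array([156., 264.,  60.,  67.])), (0.56, array([378., 178.,  68.,  52.]))]
top jar [(0.91, array([123., 155.,  60.,  68.]))]
top tin [(0.67, array([228., 182.,  43.,  41.]))]
scene scoop [(0.98, array([296., 140.,  25.,  46.])), (0.86, array([143., 250.,  70.,  66.])), (0.26, array([281., 198.,  40.,  46.]))]
scene jar [(0.77, array([375., 180.,  52.,  61.]))]
scene tin [(0.66, array([281., 197.,  43.,  44.]))]
[-1.28478624  0.28980258  0.00513074] 36.625
```

The scoop stands upright and empty: rim level at 0.056 m, handle level, floor at about 3 mm. The jar and tin have not moved, so I'm handing in.

```bash
python3 -c "
from workcell import bot
print(bot.finish_job())"
```

```text
the job is handed in; nothing more can be done
None
```

I handed the job in at about 36.6 s (limit 72 s): all six balls are in the jar, the empty scoop is upright and released on the board, and jar and tin are where they started; no verdict was returned.

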